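Seat a clay bar in the V-rest gauge stand

ROBOT

A 7-joint arm with a two-finger parallel gripper is mounted at the origin on the work surface. World frame = base frame: x ahead of the robot, y to its left, z up, the work surface at z = 0. Lengths are in m, angles in rad, forces in N, time in s.
With the tool pointing down it reaches from about 0.425 to 0.875 m from the base axis. Payload 4.7 kg.
Tool frame: the origin (TCP) lies at the very end of the fingers, on their centre line; the grasp point (between the pads) lies 19 mm behind it; z points along the fingers, y is the line along which they close (so a half turn about z gives the same grasp; the last joint's range is limited). The gripper opens to 87 mm and grips with 3 to 60 N. Pads are 19 mm wide; open, the fingers measure 117 mm over their backs; the gripper's body (75 mm by 190 mm) begins 51 mm behind the grasp point.
Start: joints at [1.282, 0.321, -0.07, 1.45, 0.023, 1.371, -0.057], TCP at [0.194, -0.62, 0.189] pointing down, gripper open.
Joint ranges: [-2.86, 2.86], [-0.3, 2.09], [-1.38, 1.24], [0.06, 2.45], [-1.56, 4.7], [0.09, 2.05], [-2.69, 2.69]. Speed limits (rad/s): [2.57, 2.57, 3.14, 3.14, 3.14, 3.14, 3.14].

INTERFACE

Orientations are given as a rotation vector (axis times angle).
In Python, from bench import ctrl, get_image, job gives the robot as it stands.
- The arm moves only by the shell command python3 -m crank 'ROWS' [FORCE]. ROWS is JSON, a list that holds one entry, the list of rows, each a list of 5 numbers: the shift along the tool's x, y, z in mm, then the turn about the tool's z in rad, then the closure, from -1 (fully open) to 1 (shut), so that 0 is half open. A call has 1 to 10 rows; each row shifts and turns the commanded pose from where the row before left it, along the tool's axes as they then stand; what a row does not reach is not made up. A row lasts 1/12 s, in which the tool goes at most 41.7 mm and 7.16 degrees, less where a joint would pass 70% of its speed; a pose out of reach is approached as far as the arm can. A call with a gripper value outside its range is refused whole. The fingers move at their own pace and stop on an object; FORCE is the grip in N (left out, the last holds). Time passes only in rows, so rows that do not move let the fingers close. It gives the time, the measured TCP pose, the force, the opening and the grip force at its end, in the units of the state.
- ctrl.get_state(): the state, without advancing time (a new reading comes with each control period).
- get_image(name): name is "scene" or "top" or "wrist"; returns a dict with "pixels" (480x640x3 uint8, red, green, blue), "fx", "fy", "cx", "cy" (pixels), "T" (4x4, takes a point from camera to world coordinates); the wrist camera has in their place "T_tool_cam" (4x4, takes a point from camera to tool coordinates, whose origin is the TCP and whose axes are the flange's). Camera axes: x right, y down, z forward; pixel columns grow to the right and rows downward; lengths in m; the calibration is good to about 2 mm. A picture is of the moment at which its call begins: read the wrist's pose just before it. There is no depth.
- job.close_job(): hands the job in; it is judged then, once.
The state is a dict: "time": time; "joint_positions": joint angles; "qd": joint speeds; "joint_torque": joint torques, N m; "position": TCP position; "tool_rot": TCP orientation; "ft_force": force on the tool from outside, world axes, zero at the start; "torque": the same for the moment, N m; "grip_width": opening from 0.0 (shut) to 1.0 (fully open); "grip_force": force on a finger pad.
Only numpy, scipy, OpenCV 4.12 (cv2) and the standard library are available. Lean on these libraries where they do the work, as an engineer would, in place of code of your own. Each camera call takes 0.05 s, during which the arm holds its last target. There are 200 camera calls.

TASK

Take the footed clay bar from its rest and lay it in the two V-rests of the gauge stand, plain end towards the stop, then slide it along the Vs until it is fully home: down on the flanks of both Vs and its end pressed gently but firmly for a moment against the bottomed stop plunger. Let go and leave it lying home; the clay is brittle, so do not ram the stop or knock it on the stand, and leave the other things on the table where they are.

Things in the scene. Friction and masses are not known exactly. Their poses are not given: they have to be found in the camera images.
- pedestal: the find: solid fired-clay bar, round, 32 mm diameter, 0.25 kg, flared foot (48 mm diameter) at one end. Origin on its axis; x along the bar from the foot to the plain end. Shaft spans x = -70 to +70 mm, foot -86 to -70 mm, centre of mass near x = -9 mm. Starts level on a wooden rest, axis 28 mm above the table. Brittle: chips above 15 N against the stop or 40 N on the stand
- pedestal_end (a point): centre of the plain flat end face of the find (its x = +70 mm), the end that goes against the stop
- pedestal_root (a point): point on the axis of the find where the shaft meets the foot (its x = -70 mm)
- rest_a: the wooden rest under the find, fixed: board 110 x 56 x 12 mm, origin under its middle, x along the bar; its chocks (6 mm high above the board) stand only 35 to 49 mm from the middle each way, so the middle of the shaft is free to be grasped across
- stand: gauge stand, fixed: plywood base 235 x 90 x 12 mm with two aluminium V-rests. Origin on the table midway between the Vs; x along the V axis toward the stop, z up. Vs are 12 mm thick, at x = -42 and +42 mm, open upward, 90 degrees, tops 53 mm high, 62 mm wide overall; 72 mm clear between them, down to the base (12 mm)
- v_axis (a point): point midway between the two Vs, 50 mm above the table: the axis of the 32 mm shaft passes here, parallel to the x of the stand, when it is down on both flanks of both Vs. Lying loose in the Vs, the find slides along them with 1 to 3 N
- stop: back stop on the +x end of the stand: fixed dark steel block 34 x 44 x 58 mm, top 70 mm above the table; origin mid near face, on the V axis, at stand x = 100 mm; x as the stand. A steel barrel with a sprung 16 mm round plunger points from it along the V axis to -x. The barrel was set by hand; its setting is NOT measured (see plunger_mid)
- plunger_mid (a point): fixed nominal point on the V axis, stand x = 74 mm. The true face of the bottomed plunger is anywhere within 10 mm of it to either side along x, so it must be found by feel. A free plunger stands 4 mm nearer; its spring is soft (0.2 N free, 0.5 N pressed in)
- plunger_back (a point): fixed nominal point on the V axis, stand x = 78 mm. Behind its 4 mm the plunger bottoms on a firm buffer. Fully home = bottomed: push with at least 3 N, held for a moment, then leave the plunger at least half pressed in; the released find stays put by its own friction in the Vs
- plain_bar: the other fired-clay bar, on the other wooden rest: plain, 25 mm diameter, 150 mm long, no foot; origin at its middle, x along it. Not wanted; leave it
- sherd_a: loose potsherd lying flat, about 62 x 55 x 9 mm, origin under its middle
- sherd_b: loose grey potsherd, about 50 x 60 x 8 mm, origin under its middle
- sherd_c: loose potsherd, about 75 x 65 x 10 mm, origin under its middle
- brush: loose brush lying on the table, about 200 mm long
- water: loose water bottle, upright, 62 mm diameter, 200 mm tall, origin under its middle
- tub: loose white open tub, upright, 110 mm mouth, 100 mm tall, origin under its middle
- caliper: loose caliper lying flat, 190 mm long, 5 to 7 mm thick, origin in the middle of its beam
Mind the look-alikes: they are no part of the job. What is shaped like the pedestal but purple is not meant.

How it is judged:
On the way, in this order (a step that is already met when the one before it is completed fails the run):
1. the footed bar is lifted clear of its rest (height (world z) of pedestal above 0.075 m), for 0.1 s.
2. the bar lies in both V-rests, plain end towards the stop (y of pedestal_end in the frame of stand between -0.003 and 0.003 m and z of pedestal_end in the frame of stand between 0.046 and 0.053 m and y of pedestal_root in the frame of stand between -0.003 and 0.003 m and z of pedestal_root in the frame of stand between 0.046 and 0.053 m and x of pedestal_end in the frame of stand above 0.049 m and x of pedestal_root in the frame of stand below -0.049 m and angle between the x axis of pedestal and the x axis of stand, either way round below 0.06 rad and contact force between pedestal and stand above 0.2 N), for 0.2 s.
3. lying in both Vs, its end is pressed against the bottomed stop plunger with at least 3 N for 0.3 s (y of pedestal_end in the frame of stand between -0.003 and 0.003 m and z of pedestal_end in the frame of stand between 0.046 and 0.053 m and y of pedestal_root in the frame of stand between -0.003 and 0.003 m and z of pedestal_root in the frame of stand between 0.046 and 0.053 m and x of pedestal_end in the frame of stand above 0.049 m and x of pedestal_root in the frame of stand below -0.049 m and contact force between pedestal and stop above 3 N), for 0.3 s.
At the end, for the whole second after the job is handed in: the footed bar lies at rest in both V-rests, plain end to the stop, its axis within 3 mm sideways and 46 to 53 mm high at both ends of the shaft, released, with the stop plunger still touching its end and at least about half pressed in (more than 0.3 N) (y of pedestal_end in the frame of stand between -0.003 and 0.003 m and z of pedestal_end in the frame of stand between 0.046 and 0.053 m and y of pedestal_root in the frame of stand between -0.003 and 0.003 m and z of pedestal_root in the frame of stand between 0.046 and 0.053 m and x of pedestal_end in the frame of stand above 0.049 m and x of pedestal_root in the frame of stand below -0.049 m and contact force between pedestal and stop above 0.3 N and linear speed of pedestal below 0.01 m/s and contact force between pedestal and the fingers below 0.05 N).
It fails at once if the bar is pushed against the stop with more than 15 N (contact force between pedestal and stop above 15 N).
It fails at once if the bar is pressed or knocked on the stand with more than 40 N (contact force between pedestal and stand above 40 N).
It fails at once if another loose thing on the table is moved by more than 30 mm (distance of any of plain_bar, sherd_a, sherd_b, sherd_c, brush, water, tub, caliper from where it was at the start of the episode above 0.03 m).
It also fails if it takes over 72 s, if anything falls off the work surface, if the arm or the gripper's body presses on something with over 40 N, if the wrist force passes 120 N, or if a joint passes its speed limit or range.

## Working session

There is one attempt and no reset: what is moved stays moved. The work goes in short steps, Python scripts to look and compute and a shell command to move; the robot and the scene stay as the last step left them, time stands still between calls to the robot, and variables do not carry over. Pictures are saved under pics/ and viewed, at most 15 in all, crops included, and the job is handed in when it is done.

```bash
mkdir -p pics; python3 - <<'E'
from bench import ctrl,get_image
import cv2
s=ctrl.get_state();print(s)
for n in("scene","top"):
    d=get_image(n);cv2.imwrite(f"pics/{n}0.png",d["pixels"][:,:,::-1]);print(n,d["fx"],d["fy"],d["cx"],d["cy"],d["T"])
E
```

```text
{'time': 0.0, 'joint_positions': array([ 1.28206993,  0.32181875, -0.07008299,  1.45169339,  0.02262029,
        1.37082425, -0.05689524]), 'qd': array([ 0.00036547, -0.00047074,  0.00070818,  0.00035073, -0.00091677,
        0.00231564,  0.00081588]), 'joint_torque': array([-2.76991696e-04, -4.91295326e+01, -4.04038550e-01, -3.12532139e+01,
       -6.40063081e-02,  4.35277924e-02,  1.67556700e-04]), 'position': array([ 0.19359159, -0.61983306,  0.18805512]), 'tool_rot': array([-3.10374985e+00, -4.73633840e-01,  6.50998459e-04]), 'ft_force': array([0.15466004, 0.20184468, 0.11628871]), 'torque': array([-0.02229215, -0.00275991, -0.022006  ]), 'grip_force': 0.0, 'grip_width': 0.9994704345450266}
scene 470.87603550560874 470.87603550560874 322.49699938840234 237.09048763547952 [[-0.87607362  0.27272386 -0.39763891  1.02619307]
 [ 0.48216843  0.49048538 -0.72590475  1.06097286]
 [-0.00293548 -0.82767493 -0.56120014  0.85352588]
 [ 0.          0.          0.          1.        ]]
top 437.7953135416314 437.7953135416314 308.5468718721946 240.70602757684267 [[ 0.00520984 -0.99621853  0.08672661  0.37565034]
 [-0.99992074 -0.00419581  0.01187046  0.01277472]
 [-0.01146168 -0.08678158 -0.99616143  1.10122657]
 [ 0.          0.          0.          1.        ]]
```

View pics/top0.png

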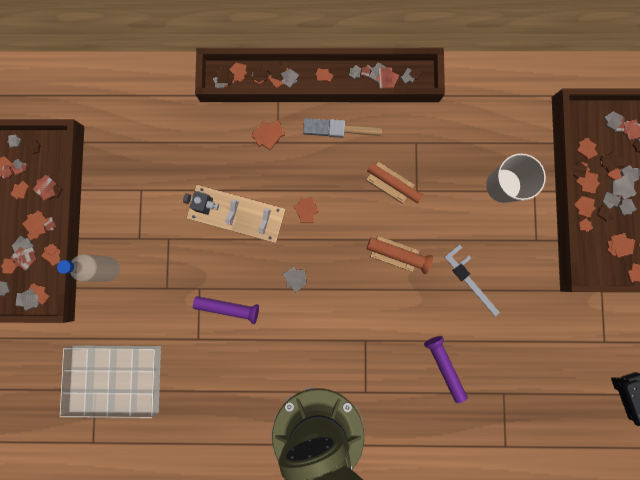

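View pics/scene0.png

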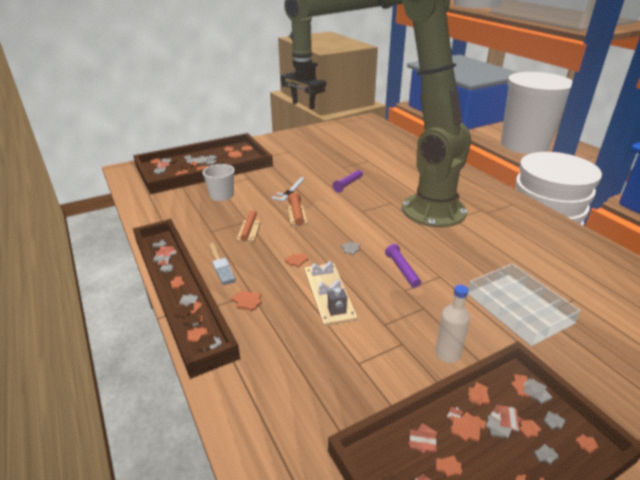

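The top view shows the footed bar with its foot at about (430,263) and plain end at (370,241). The stand is centred near (236,213) with the stop at its left end, about (203,203). The purple bars are decoys. Next I'll measure both.

```bash
cat > h.py <<'E'
import numpy as np,cv2
from bench import ctrl,get_image
from scipy.spatial.transform import Rotation as R
def cam(n):
    s=ctrl.get_state(); d=get_image(n)
    if n=="wrist":
        T=np.eye(4);T[:3,:3]=R.from_rotvec(s["tool_rot"]).as_matrix();T[:3,3]=s["position"];d["T"]=T@d["T_tool_cam"]
    return s,d
def ray(d,p,z):
    p=np.atleast_2d(p).astype(float)
    v=np.c_[(p[:,0]-d["cx"])/d["fx"],(p[:,1]-d["cy"])/d["fy"],np.ones(len(p))]@d["T"][:3,:3].T
    o=d["T"][:3,3];return o+v*((z-o[2])/v[:,2])[:,None]
def mask(d,lo,hi,box):
    h=cv2.cvtColor(d["pixels"],cv2.COLOR_RGB2HSV);m=cv2.inRange(h,np.array(lo),np.array(hi))
    k=np.zeros_like(m);x0,y0,x1,y1=box;k[y0:y1,x0:x1]=m[y0:y1,x0:x1];return k
def big(m):
    c=cv2.findContours(m,cv2.RETR_EXTERNAL,cv2.CHAIN_APPROX_NONE)[0];return max(c,key=cv2.contourArea)
E
python3 - <<'E'
from h import *
s,d=cam("top")
h=cv2.cvtColor(d["pixels"],cv2.COLOR_RGB2HSV)
for p in [(400,255),(410,268),(250,205),(220,225),(330,200),(212,190),(232,212)]:print(p,h[p[1],p[0]])
c=big(mask(d,(0,130,60),(9,255,255),(355,228,445,278)))
r=cv2.minAreaRect(c);print("ped",cv2.contourArea(c),r)
b=cv2.boxPoints(r);print(ray(d,b,.028));print("foot/mid/end",ray(d,[(430,263),(400,252),(370,241)],.028))
c=big(cv2.morphologyEx(mask(d,(10,40,150),(30,140,255),(180,178,292,248)),cv2.MORPH_CLOSE,np.ones((9,9))))
r=cv2.minAreaRect(c);print("stand",cv2.contourArea(c),r)
b=cv2.boxPoints(r);q=ray(d,b,.012);print(q,q.mean(0),[np.linalg.norm(q[i]-q[i-1]) for i in range(4)])
E
```

```text
(400, 255) [  8 156 160]
(410, 268) [ 15 109 190]
(250, 205) [ 16  95 202]
(220, 225) [ 16  94 201]
(330, 200) [ 12 128 146]
(212, 190) [ 16  95 207]
(232, 212) [163  10 171]
ped 748.5 ((398.8604431152344, 255.45741271972656), (66.4670639038086, 18.30276107788086), 16.966148376464844)
[[ 0.4357011  -0.11149932  0.028     ]
 [ 0.47885041 -0.1248646   0.028     ]
 [ 0.43184608 -0.27974822  0.028     ]
 [ 0.38908876 -0.26594334  0.028     ]]
foot/mid/end [[ 0.41568271 -0.27135727  0.028     ]
 [ 0.44226099 -0.19860741  0.028     ]
 [ 0.46899727 -0.12542509  0.028     ]]
stand 5682.5 ((235.5, 216.0), (62.0, 111.0), 90.0)
[[0.61081132 0.35227739 0.012     ]
 [0.61157849 0.07082926 0.012     ]
 [0.45452837 0.06946439 0.012     ]
 [0.45331156 0.34742883 0.012     ]] [0.53255743 0.20999997 0.012     ] [np.float64(0.1575743757837173), np.float64(0.28144917124569063), np.float64(0.1570560516594527), np.float64(0.2779671048351234)]
```

```bash
cat >> h.py <<'E'
def plan(p,d=None):
    "shift in tool axes (mm) now, and turn to bring tool x on the world direction d (or its reverse)"
    s=ctrl.get_state();M=R.from_rotvec(s["tool_rot"]).as_matrix()
    print("shift",np.round(M.T@(np.array(p)-s["position"])*1e3,1),"axes x",M[:,0].round(3),"z",M[:,2].round(4),"tcp",s["position"].round(4),"q7",s["joint_positions"][6].round(2),"F",s["ft_force"].round(2),"t",s["time"])
    if d is not None:
        v=M.T@np.r_[d,0];a=np.arctan2(v[1],v[0]);print("turn",a,"or",a-np.sign(a)*np.pi)
E
python3 - <<'E'
from h import *
plan((.438,-.195,.19),(.29,.957))
E
```

```text
shift [ 360.  -332.8   -1.2] axes x [ 0.954  0.298 -0.   ] z [-5.0e-04  1.4e-03 -1.0e+00] tcp [ 0.1937 -0.62    0.1883] q7 -0.06 F [0.77 1.09 0.34] t 0.15
turn -0.973683202539194 or 2.167909451050599
```

```bash
python3 -m crank '[[[24,-22,0,0,-1],[24,-22,0,0,-1],[24,-22,0,0,-1],[24,-22,0,0,-1],[24,-22,0,0,-1],[24,-22,0,0,-1],[24,-22,0,0,-1],[24,-22,0,0,-1],[24,-22,0,0,-1],[24,-22,0,0,-1]]]'
python3 -m crank '[[[24,-22,0,0,-1],[24,-22,0,0,-1],[24,-22,0,0,-1],[24,-22,0,0,-1],[24,-22,0,0,-1],[0,0,0,-0.1,-1],[0,0,0,-0.1,-1],[0,0,0,-0.1,-1],[0,0,0,-0.1,-1],[0,0,0,-0.1,-1]]]'
python3 -m crank '[[[0,0,0,-0.1,-1],[0,0,0,-0.1,-1],[0,0,0,-0.1,-1],[0,0,0,-0.1,-1],[0,0,0,-0.07,-1],[0,0,0,0,-1],[0,0,0,0,-1]]]'
python3 - <<'E'
from h import *
plan((.438,-.195,.19),(.29,.957))
s,d=cam("wrist");cv2.imwrite("pics/w1.png",d["pixels"][:,:,::-1]);print(d["T_tool_cam"],d["fx"],d["cx"],d["cy"])
E
```

```text
time: 0.98
position: [0.3577, -0.3373, 0.189]
tool_rot: [3.106, 0.474, -0.0]
ft_force: [0.2, -0.4, 0.1]
grip_width: 1.001
grip_force: 0.0
time: 1.82
position: [0.4388, -0.1979, 0.1889]
tool_rot: [-2.888, -1.235, 0.001]
ft_force: [0.6, 0.3, -0.2]
grip_width: 0.999
grip_force: 0.0
time: 2.4
position: [0.4389, -0.1981, 0.189]
tool_rot: [-2.528, -1.864, 0.0]
ft_force: [-0.3, -0.7, 0.2]
grip_width: 0.998
grip_force: 0.0
shift [ 2.7 -1.7 -1. ] axes x [ 0.296  0.955 -0.   ] z [-3.e-04  0.e+00 -1.e+00] tcp [ 0.4389 -0.1981  0.189 ] q7 0.08 F [-0.31 -0.68  0.19] t 2.4
turn -0.005857764984475898 or 3.135734888605317
[[ 7.61364149e-05 -9.61471327e-01 -2.74905224e-01  7.51494308e-02]
 [ 9.99999964e-01  2.98272761e-06  2.66523146e-04  7.58005049e-04]
 [-2.55434395e-04 -2.74905234e-01  9.61471293e-01 -1.95679976e-01]
 [ 0.00000000e+00  0.00000000e+00  0.00000000e+00  1.00000000e+00]] 337.7634758424855 320.41932933914796 239.44296698057636
```

View pics/w1.png

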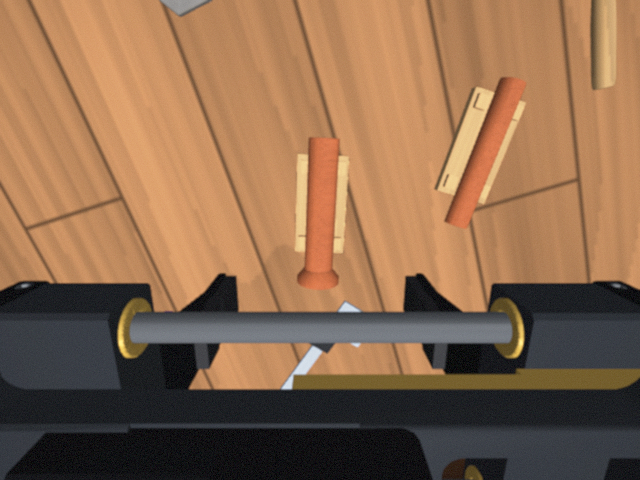

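The wrist view shows the footed bar running from its plain end at about (323,138) to its foot at (318,285), on its rest. I'll measure its axis there.

```bash
python3 - <<'E'
from h import *
s,d=cam("wrist")
m=mask(d,(0,150,60),(9,255,255),(280,120,360,295))
c=big(m);print(cv2.contourArea(c),cv2.boundingRect(c))
k=np.zeros_like(m);cv2.drawContours(k,[c],-1,255,-1)
rows=[r for r in range(150,262,6)]
P=np.array([[np.nonzero(k[r])[0].mean(),r] for r in rows]);print([(np.ptp(np.nonzero(k[r])[0])+1) for r in rows])
W=ray(d,P,.028)[:,:2];vx,vy,x0,y0=cv2.fitLine(W.astype(np.float32),cv2.DIST_L2,0,.01,.01).ravel();u=np.array([vx,vy])*np.sign(vy);print("dir",u)
y0_,h=cv2.boundingRect(c)[1],cv2.boundingRect(c)[3]
top=ray(d,[[322,y0_]],.044)[0];top2=ray(d,[[322,y0_]],.028)[0]
# foot: widest row
w=k.sum(1)//255;print("foot rows",[(r,w[r]) for r in range(258,292,2)])
for r in (268,274,280): print(r,ray(d,[[319,r]],.036)[0])
o=np.array([x0,y0]);f=lambda p:o+u*((p[:2]-o)@u)
print("end",top,top2,"origin est",f(top)-.07*u)
q=f(top)-.07*u
plan((*q,.1),u)
E
```

```text
3684.5 (298, 138, 41, 151)
[np.int64(29), np.int64(28), np.int64(24), np.int64(28), np.int64(27), np.int64(26), np.int64(26), np.int64(27), np.int64(27), np.int64(27), np.int64(26), np.int64(25), np.int64(25), np.int64(22), np.int64(26), np.int64(25), np.int64(23), np.int64(24), np.int64(25)]
dir [0.33890817 0.94081944]
foot rows [(258, np.uint64(25)), (260, np.uint64(25)), (262, np.uint64(24)), (264, np.uint64(21)), (266, np.uint64(24)), (268, np.uint64(28)), (270, np.uint64(28)), (272, np.uint64(33)), (274, np.uint64(35)), (276, np.uint64(34)), (278, np.uint64(33)), (280, np.uint64(36)), (282, np.uint64(37)), (284, np.uint64(31)), (286, np.uint64(26)), (288, np.uint64(10)), (290, np.uint64(0))]
268 [ 0.42126547 -0.25251986  0.036     ]
274 [ 0.41916786 -0.25927505  0.036     ]
280 [ 0.41704817 -0.26610132  0.036     ]
end [ 0.46466245 -0.12264559  0.044     ] [ 0.46479336 -0.12246494  0.028     ] origin est [ 0.44293872 -0.18922334]
shift [ 9.7  1.2 89. ] axes x [ 0.295  0.955 -0.   ] z [-2.e-04 -0.e+00 -1.e+00] tcp [ 0.4389 -0.1981  0.189 ] q7 0.08 F [ 0.49  0.18 -0.5 ] t 2.5
turn 0.046102049059885915 or -3.0954906045299073
```

```bash
python3 -m crank '[[[7,1,30,0.046,-1],[0,0,30,0,-1],[0,0,29,0,-1],[0,0,0,0,-1],[0,0,0,0,-1]]]'
python3 - <<'E'
from h import *
plan((.442,-.192,.016),(.339,.941))
s,d=cam("wrist");cv2.imwrite("pics/w2.png",d["pixels"][:,:,::-1])
m=mask(d,(0,140,50),(10,255,255),(240,0,400,330));c=big(m);print(cv2.boundingRect(c))
k=np.zeros_like(m);cv2.drawContours(k,[c],-1,255,-1)
y=cv2.boundingRect(c)[1]
P=[];
for r in range(y+12,y+110,6):
    n=np.nonzero(k[r])[0];P.append([(n[0]+n[-1])/2,r]);
W=ray(d,P,.028)[:,:2];vx,vy,x0,y0=cv2.fitLine(W.astype(np.float32),cv2.DIST_HUBER,0,.01,.01).ravel();u=np.array([vx,vy])*np.sign(vy);print(u)
M=R.from_rotvec(s["tool_rot"]).as_matrix();o=np.array([x0,y0]);t=s["position"][:2]
print("lateral off in tool y (mm)",((o+u*((t-o)@u)-t)@M[:2,1])*1e3,"turn",np.arctan2(u@M[:2,1],u@M[:2,0]))
e=ray(d,[[320,y]],.028)[0];print("end fwd of tcp",(e[:2]-t)@u)
E
```

```text
time: 2.92
position: [0.4409, -0.1912, 0.0994]
tool_rot: [-2.567, -1.806, 0.002]
ft_force: [0.5, -0.2, 0.1]
grip_width: 1.0
grip_force: 0.0
shift [-0.5  1.5 83.4] axes x [0.338 0.941 0.001] z [-0.0027  0.0017 -1.    ] tcp [ 0.4409 -0.1912  0.0994] q7 -0.01 F [ 0.47 -0.23  0.1 ] t 2.9167
turn 0.0011735294416258116 or -3.1404191241481674
(301, 145, 41, 167)
[0.33979738 0.94049865]
lateral off in tool y (mm) 0.9655593599361751 turn 0.0020936302386300957
end fwd of tcp 0.07367235525667715
```

View pics/w2.png

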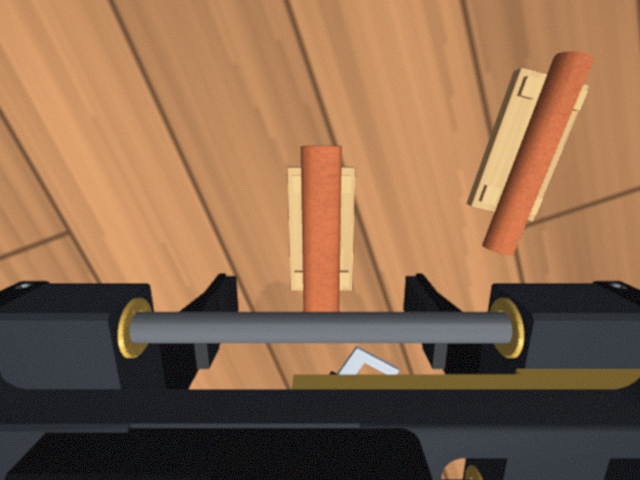

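The gripper is lined up with the shaft: end at (321,146), axis near column 321. Descending.

```bash
python3 -m crank '[[[0,1,20,0,-1],[0,0,20,0,-1],[0,0,20,0,-1],[0,0,15,0,-1],[0,0,8,0,-1],[0,0,0,0,-1],[0,0,0,0,-1]]]'
python3 -m crank '[[[0,0,0,0,0],[0,0,0,0,0],[0,0,0,0,0.3],[0,0,0,0,0.5],[0,0,0,0,1],[0,0,0,0,1],[0,0,0,0,1],[0,0,0,0,1]]]' 20
```

```text
time: 3.55
position: [0.4442, -0.1927, 0.0186]
tool_rot: [2.568, 1.807, 0.001]
ft_force: [0.4, -0.2, -0.1]
grip_width: 1.003
grip_force: 0.0
time: 4.22
position: [0.4429, -0.192, 0.0171]
tool_rot: [-2.569, -1.808, 0.0]
ft_force: [-0.3, -0.5, 0.4]
grip_width: 0.476
grip_force: 0.0
```

```bash
python3 -m crank '[[[0,0,0,0,1],[0,0,0,0,1],[0,0,0,0,1],[0,0,0,0,1],[0,0,0,0,1]]]' 20
```

```text
time: 4.63
position: [0.443, -0.1921, 0.0171]
tool_rot: [2.569, 1.809, -0.0]
ft_force: [0.4, 0.6, 0.0]
grip_width: 0.093
grip_force: 0.0
```

```bash
python3 - <<'E'
from h import *
s,d=cam("wrist");cv2.imwrite("pics/w3.png",d["pixels"][:,:,::-1]);print(s["grip_width"],s["grip_force"],s["joint_torque"])
s,d=cam("scene");cv2.imwrite("pics/s3.png",cv2.resize(d["pixels"][130:290,200:400,::-1],None,fx=3,fy=3))
E
```

```text
0.09328360430074237 0.0 [ 1.41576238e-04 -3.22742629e+01 -1.92669310e+00 -2.61613154e+01
 -5.36689907e-02  3.37246223e-02  4.01251862e-05]
```

View pics/w3.png

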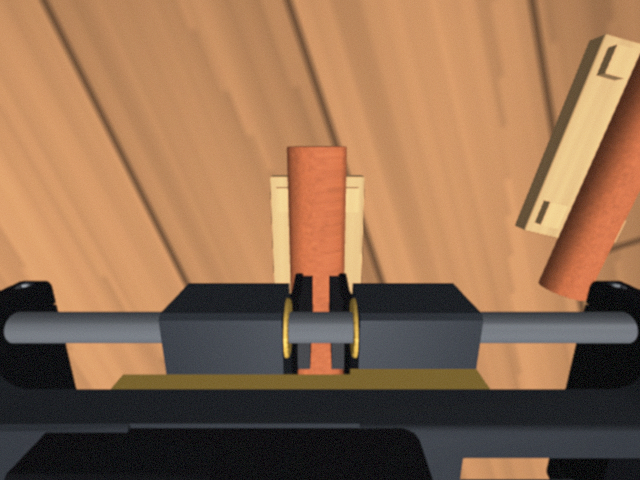

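The wrist view shows the fingers closed to about 8 mm and drawn in front of the bar, at columns 300 to 345 from row 275 down. They seem to have shut above it. The scene crop should confirm this.

View pics/s3.png

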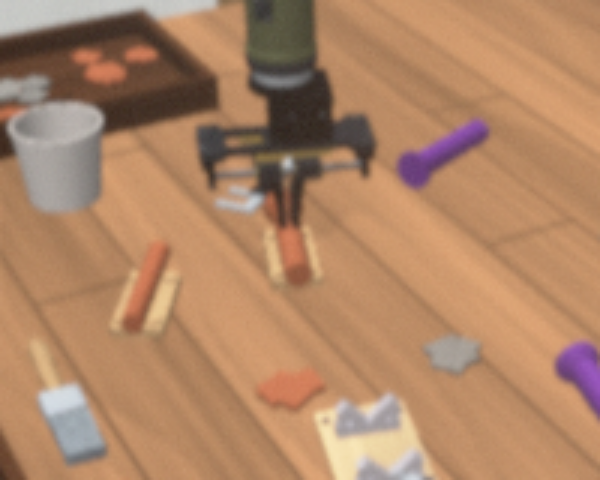

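```bash
python3 - <<'E'
from h import *
s,d=cam("scene")
h=d["pixels"][195:222,284:308].astype(int).sum(2)
print(h)
t=s["position"]
K=np.array([[d["fx"],0,d["cx"]],[0,d["fy"],d["cy"]],[0,0,1]]);T=np.linalg.inv(d["T"])
for z in (.017,.03,.04,.044,.05,.06):
    for f in (0,.0095):
        p=K@(T@np.r_[t[0]+.34*f,t[1]+.94*f,z,1])[:3];print(z,f,(p[:2]/p[2]).round(1))
E
```

```text
[[526 520 471 390 313 312 323 274 194 154 191 214 206 174 146 187 267 343
  376 373 389 409 419 427]
 [598 584 536 442 365 354 352 292 212 173 181 206 202 174 149 201 296 368
  386 371 375 380 407 424]
 [615 580 499 412 364 354 357 318 237 167 180 209 193 164 151 186 284 375
  400 389 382 374 388 403]
 [570 513 433 376 337 334 347 321 260 186 192 206 201 167 163 188 277 369
  409 401 382 380 372 387]
 [519 463 409 362 329 304 319 323 268 183 189 214 190 167 166 195 274 358
  396 415 402 383 384 377]
 [467 440 430 391 327 299 307 325 275 197 172 192 199 175 165 198 284 359
  405 415 420 406 388 373]
 [441 447 442 410 355 305 293 315 284 213 175 181 191 169 162 224 310 376
  407 419 415 407 404 386]
 [440 457 449 432 388 325 299 316 286 211 168 179 183 172 182 256 336 391
  408 411 406 415 408 402]
 [437 438 446 451 420 382 327 326 295 219 177 189 206 184 177 252 349 404
  413 411 403 410 416 400]
 [429 428 445 450 448 422 379 350 308 238 183 217 250 224 203 255 351 425
  440 422 411 404 405 406]
 [417 418 428 446 454 463 445 385 334 281 232 274 314 288 250 281 384 461
  468 438 404 40
[... 1213 characters left out ...]
 485 452]
 [425 398 381 378 386 440 526 556 555 499 416 380 369 355 342 327 322 315
  334 421 519 542 487 446]
 [449 431 401 378 369 430 521 564 564 530 431 364 336 327 314 304 303 302
  315 381 479 528 501 473]
 [464 456 422 393 376 426 518 555 547 515 424 349 319 303 298 298 295 290
  298 345 435 498 525 474]
 [470 461 446 414 401 416 508 534 515 485 411 342 295 300 292 283 291 288
  298 332 425 498 516 466]]
0.017 0 [296.  213.3]
0.017 0.0095 [296.3 214.8]
0.03 0 [295.8 210.1]
0.03 0.0095 [296.1 211.5]
0.04 0 [295.7 207.5]
0.04 0.0095 [296.  208.9]
0.044 0 [295.7 206.5]
0.044 0.0095 [296.  207.9]
0.05 0 [295.6 205. ]
0.05 0.0095 [295.9 206.4]
0.06 0 [295.5 202.4]
0.06 0.0095 [295.8 203.8]
```

The fingertips sit about 35 mm behind the reported TCP; both the wrist and scene views agree on this. I'll open and go about 34 mm lower, watching the force.

```bash
python3 -m crank '[[[0,0,0,0,-1],[0,0,0,0,-1],[0,0,0,0,-1],[0,0,0,0,-1],[0,0,0,0,-1],[0,0,0,0,-1],[0,0,0,0,-1],[0,0,0,0,-1],[0,0,0,0,-1],[0,0,0,0,-1]]]'
python3 -m crank '[[[0,0,0,0,-1],[0,0,0,0,-1],[0,0,8,0,-1],[0,0,8,0,-1],[0,0,6,0,-1],[0,0,6,0,-1],[0,0,5,0,-1],[0,0,0,0,-1],[0,0,0,0,-1]]]'
```

```text
time: 5.62
position: [0.4429, -0.192, 0.0171]
tool_rot: [2.569, 1.809, -0.0]
ft_force: [-0.2, -0.2, -0.5]
grip_width: 0.692
grip_force: 0.0
time: 6.37
position: [0.4427, -0.1919, -0.0163]
tool_rot: [-2.568, -1.808, 0.001]
ft_force: [0.3, 0.8, -0.5]
grip_width: 0.995
grip_force: 0.0
```

```bash
python3 -m crank '[[[0,0,0,0,1],[0,0,0,0,1],[0,0,0,0,1],[0,0,0,0,1],[0,0,0,0,1],[0,0,0,0,1],[0,0,0,0,1],[0,0,0,0,1],[0,0,0,0,1],[0,0,0,0,1]]]' 20
```

```text
time: 7.2
position: [0.4419, -0.1917, -0.0159]
tool_rot: [-2.567, -1.807, 0.002]
ft_force: [-3.5, 1.5, 3.2]
grip_width: 0.363
grip_force: 20.0
```

```bash
python3 -m crank '[[[0,0,-10,0,1],[0,0,-20,0,1],[0,0,-25,0,1],[0,0,-25,0,1],[0,0,-25,0,1],[0,0,-25,0,1],[0,0,0,0,1],[0,0,0,0,1]]]'
python3 - <<'E'
from h import *
s,d=cam("top")
m=mask(d,(12,60,180),(22,125,255),(180,178,292,248))
m=cv2.morphologyEx(m,cv2.MORPH_OPEN,np.ones((2,2)));n,l,st,_=cv2.connectedComponentsWithStats(m)
k=np.isin(l,[i for i in range(1,n) if st[i,4]>40]).astype(np.uint8)*255
pts=cv2.findNonZero(k);r=cv2.minAreaRect(pts);print(r)
q=ray(d,cv2.boxPoints(r),.012);print(q,q.mean(0),[np.linalg.norm(q[i]-q[i-1]) for i in range(4)])
g=mask(d,(0,0,120),(180,40,255),(220,195,290,245));n,l,st,c=cv2.connectedComponentsWithStats(g);print([(st[i],c[i],ray(d,c[i],.045)[0]) for i in range(1,n) if st[i,4]>15])
im=d["pixels"][170:250,175:300,::-1].copy();cv2.imwrite("pics/st.png",cv2.resize(im,None,fx=6,fy=6,interpolation=cv2.INTER_CUBIC))
E
```

```text
time: 7.87
position: [0.444, -0.1925, 0.1154]
tool_rot: [2.566, 1.807, 0.002]
ft_force: [0.3, 1.8, -3.7]
grip_width: 0.363
grip_force: 20.0
((236.734619140625, 213.97308349609375), (92.61732482910156, 35.345436096191406), 15.255118370056152)
[[0.52443331 0.33090989 0.012     ]
 [0.61159953 0.30982588 0.012     ]
 [0.5500066  0.08272067 0.012     ]
 [0.463871   0.10513889 0.012     ]] [0.53747761 0.20714883 0.012     ] [np.float64(0.23375273077214087), np.float64(0.08967990241519613), np.float64(0.2353092979136325), np.float64(0.08900516256399352)]
[(array([225, 199,  13,  26, 142], dtype=int32), array([231.0915493 , 211.18309859]), array([0.53915354, 0.21483349, 0.045     ])), (array([258, 208,  12,  26, 138], dtype=int32), array([263.7826087 , 220.84057971]), array([0.51568998, 0.13459365, 0.045     ]))]
```

View pics/st.png

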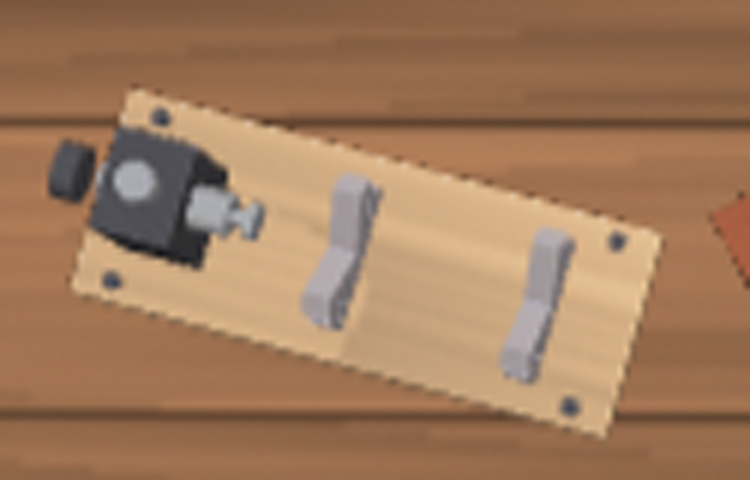

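The stand measures 235 x 89 mm with the stop at the upper left and the Vs 84 mm apart, which matches the given sizes. I'll hover behind it and take a close wrist look.

```bash
python3 - <<'E'
from h import *
plan((.4936,.0494,.2),(.265,.964))
E
```

```text
shift [244.4 -33.5 -86.2] axes x [ 0.337  0.941 -0.   ] z [-1.e-04 -3.e-04 -1.e+00] tcp [ 0.4427 -0.192   0.1138] q7 -0.0 F [ 0.85  0.95 -4.51] t 7.9167
turn -0.07574084945823982 or 3.0658518041315532
```

```bash
python3 -m crank '[[[20,-2,-16,0,1],[25,-4,-20,0,1],[30,-4,-20,0,1],[30,-4,-20,0,1],[30,-4,-10,0,1],[30,-4,0,0,1],[30,-4,0,0,1],[25,-4,0,0,1],[24,-3,0,0,1],[0,0,0,0,1]]]'
python3 -m crank '[[[0,0,0,-0.04,1],[0,0,0,-0.036,1],[0,0,0,0,1],[0,0,0,0,1],[0,0,0,0,1]]]'
python3 - <<'E'
from h import *
plan((.4936,.0494,.2),(.265,.964))
s,d=cam("wrist");cv2.imwrite("pics/w4.png",d["pixels"][:,:,::-1])
E
```

```text
time: 8.75
position: [0.4933, 0.0555, 0.1984]
tool_rot: [-2.557, -1.816, -0.001]
ft_force: [-0.2, 0.3, -2.9]
grip_width: 0.36
grip_force: 20.0
time: 9.17
position: [0.4936, 0.0485, 0.1991]
tool_rot: [-2.498, -1.902, 0.002]
ft_force: [0.1, 0.2, -3.7]
grip_width: 0.359
grip_force: 20.0
shift [ 0.8 -0.2 -0.9] axes x [ 0.266  0.964 -0.   ] z [-1.8e-03  2.0e-04 -1.0e+00] tcp [0.4936 0.0485 0.1991] q7 -0.42 F [ 0.08  0.2  -3.73] t 9.1667
turn -0.0009113426326872617 or 3.1406813109571057
```

View pics/w4.png

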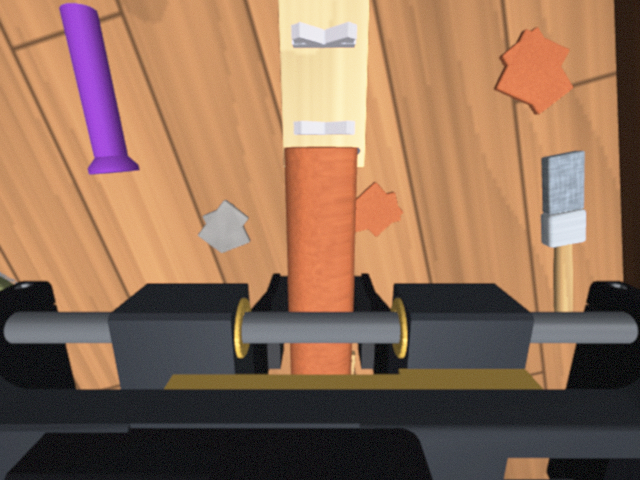

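The Vs show at about (324,35) and (324,128), with the held bar's end at row 148, columns 286 to 357. I'll measure the Vs against the held bar's axis.

```bash
cat >> h.py <<'E'
def barpose(d,s,rows,zoff=.044):
    m=mask(d,(0,140,50),(10,255,255),(240,100,400,320));P=[]
    for r in rows:
        n=np.nonzero(m[r])[0];P.append([(n[0]+n[-1])/2,r])
    W=ray(d,P,s["position"][2]+zoff)
    f=cv2.fitLine(W[:,:2].astype(np.float32),cv2.DIST_HUBER,0,.001,.001).ravel();u=f[:2]*np.sign(f[1]);return f[2:],u
E
python3 - <<'E'
from h import *
s,d=cam("wrist")
M=R.from_rotvec(s["tool_rot"]).as_matrix();t=s["position"]
tl=lambda W:((np.atleast_2d(W)-t)@M)*1e3
m=mask(d,(0,0,130),(180,45,255),(270,10,380,142))
n,l,st,c=cv2.connectedComponentsWithStats(m)
V=[]
for i in range(1,n):
    if st[i,4]>100:
        x,y,w,h,a=st[i];mid=(x+(w-1)/2,y+h/2)
        W=ray(d,[(x-.5,y+h/2),(x+w-.5,y+h/2)],.053);print(st[i],tl(W.mean(0)),"width",np.linalg.norm(W[0]-W[1]));V.append(W.mean(0))
V=sorted(V,key=lambda w:w[1]);u=V[1]-V[0];print("sep",np.linalg.norm(u),"V dir",u/np.linalg.norm(u),"mid",(V[0]+V[1])/2)
# base edges in image
b=mask(d,(14,20,190),(35,120,255),(260,0,390,118));E=[]
for r in range(50,118,4):
    k=np.nonzero(b[r])[0];E.append([k[0]-.5,r,k[-1]+.5])
E=np.array(E);A=ray(d,E[:,:2],.012);B=ray(d,E[:,[2,1]],.012);C=(A+B)/2
print("base width",np.linalg.norm(A-B,axis=1).mean());f=cv2.fitLine(C[:,:2].astype(np.float32),cv2.DIST_HUBER,0,.001,.001).ravel();print("base dir",f[:2]*np.sign(f[1]),"ctr tool",tl(np.r_[f[2:],.012]))
o,ub=barpose(d,s,range(155,270,8));print("bar dir",ub,"at",tl(np.r_[o,t[2]+.044]))
m=mask(d,(0,140,50),(10,255,255),(300,100,340,320));y=np.nonzero(m.any(1))[0][0];print("end row",y,"end tool",tl(ray(d,[[320,y]],t[2]+.06)),tl(ray(d,[[320,y]],t[2]+.044)))
print("tool x",M[:2,0])
E
```

```text
[ 291   22   66   26 1490] [[168.24174926   3.59387347 146.35713974]] width 0.05925758114270507
[293 120  62  15 856] [[ 89.34021003   3.79775119 146.37323294]] width 0.059650603501504036
sep 0.07890180426726537 V dir [ 2.63286688e-01  9.64717637e-01 -3.51773649e-16] mid [0.53136723 0.17174731 0.053     ]
base width 0.09498927050269801
base dir [0.24174006 0.970341  ] ctr tool [[137.21175423   4.41132703 187.3625644 ]]
bar dir [0.26983145 0.96290755] at [[ 48.40495987   3.39304236 -44.01438728]]
end row 147 end tool [[ 73.58559256   0.62886603 -60.01610122]] [[ 73.40399173   0.61331427 -44.01603049]]
tool x [0.26577833 0.96403415]
```

```bash
python3 -m crank '[[[0,1,20,0,1],[0,1,30,0,1],[0,0,30,0,1],[0,0,30,0,1],[0,0,25,0,1],[0,0,12,0,1],[0,0,0,0,1],[0,0,0,0,1]]]'
cat >> h.py <<'E'
def rel(s,d,vbox,zax=.044,rows=range(160,180,3),cols=(270,375)):
    M=R.from_rotvec(s["tool_rot"]).as_matrix();t=s["position"];tl=lambda W:((np.atleast_2d(W)-t)@M)*1e3
    m=mask(d,(0,0,130),(180,45,255),vbox);n,l,st,c=cv2.connectedComponentsWithStats(m)
    for i in range(1,n):
        if st[i,4]>100:
            x,y,w,h,a=st[i];W=ray(d,[(x-.5,y+h/2),(x+w-.5,y+h/2)],.053);print("V",st[i],tl(W.mean(0)).round(1),"w",np.linalg.norm(W[0]-W[1]).round(4))
    m=mask(d,(0,140,40),(11,255,255),(cols[0],60,cols[1],300))
    for r in rows:
        k=np.nonzero(m[r])[0]
        if len(k):
            W=ray(d,[(k[0]-.5,r),(k[-1]+.5,r)],t[2]+zax);print("bar",r,k[0],k[-1],tl(W.mean(0)).round(1),"w",np.linalg.norm(W[0]-W[1]).round(4))
E
python3 - <<'E'
from h import *
s,d=cam("wrist");cv2.imwrite("pics/w5.png",d["pixels"][:,:,::-1]);print(s["position"],s["ft_force"])
rel(s,d,(240,10,400,146),rows=range(140,280,15))
E
```

```text
time: 9.93
position: [0.4963, 0.0484, 0.0535]
tool_rot: [-2.498, -1.904, -0.0]
ft_force: [0.6, -0.1, -2.5]
grip_width: 0.358
grip_force: 20.0
[0.49634336 0.04835557 0.05348232] [ 0.60480741 -0.11507478 -2.4581603 ]
V [ 269  104  106   26 2502] [[88.7  1.4  0.5]] w 0.058
bar 155 285 356 [[ 70.    0.8 -44. ]] w 0.0314
bar 170 286 355 [[ 63.6   0.8 -44. ]] w 0.0309
bar 185 286 355 [[ 57.    0.8 -44. ]] w 0.0313
bar 200 286 355 [[ 50.3   0.8 -44. ]] w 0.0316
bar 215 286 355 [[ 43.4   0.8 -44. ]] w 0.032
bar 230 287 374 [[ 36.3   5.5 -44. ]] w 0.0408
bar 245 288 374 [[ 29.    5.8 -44. ]] w 0.0408
bar 260 287 374 [[ 21.6   5.6 -44. ]] w 0.0418
bar 275 288 374 [[ 13.9   5.9 -44. ]] w 0.0419
```

View pics/w5.png

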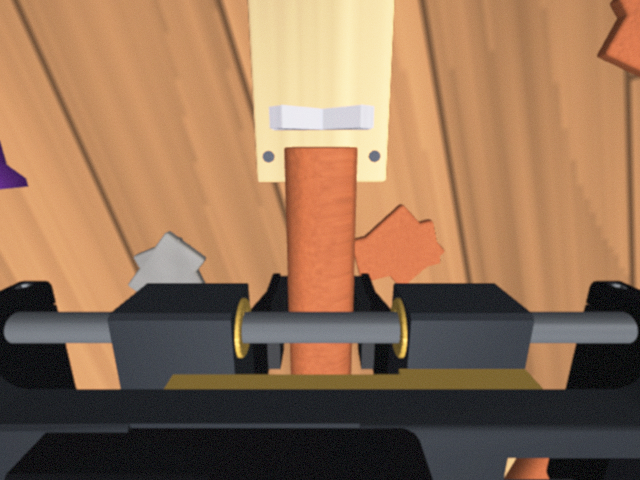

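Bar and V are within 0.6 mm laterally and parallel (V centre at column 321.5, bar at 320.5, end at row 148). I'll move forward 112 mm, then lower.

```bash
python3 -m crank '[[[15,0.6,0,0,1],[20,0,0,0,1],[20,0,0,0,1],[20,0,0,0,1],[20,0,0,0,1],[12,0,0,0,1],[5,0,0,0,1],[0,0,0,0,1],[0,0,0,0,1],[0,0,0,0,1]]]'
python3 - <<'E'
from h import *
s,d=cam("wrist");cv2.imwrite("pics/w6.png",d["pixels"][:,:,::-1]);plan(s["position"],(.2650,.964))
rel(s,d,(220,0,420,146),rows=range(150,230,15))
E
```

```text
time: 10.82
position: [0.5267, 0.1545, 0.0535]
tool_rot: [2.499, 1.902, -0.001]
ft_force: [-0.6, -0.4, -3.1]
grip_width: 0.361
grip_force: 20.0
shift [ 0.1  0.1 -0.1] axes x [ 0.267  0.964 -0.001] z [ 3.0e-04 -1.2e-03 -1.0e+00] tcp [0.5266 0.1545 0.0534] q7 -0.79 F [ 0.85 -0.03 -3.94] t 10.8667
turn -0.0016087419133208071 or 3.1399839116764725
V [300   0  34  20 421] [[139.7  -1.2   0.4]] w 0.0172
V [ 300   47   36   61 1716] [[108.5  -0.7   0.4]] w 0.0191
bar 150 285 356 [[ 72.1   0.8 -44.1]] w 0.0312
bar 165 286 355 [[ 65.8   0.8 -44.1]] w 0.0307
bar 180 286 355 [[ 59.3   0.8 -44.1]] w 0.0311
bar 195 287 354 [[ 52.6   0.8 -44.1]] w 0.0306
bar 210 287 354 [[ 45.7   0.8 -44. ]] w 0.031
bar 225 287 354 [[ 38.7   0.8 -44. ]] w 0.0314
```

View pics/w6.png

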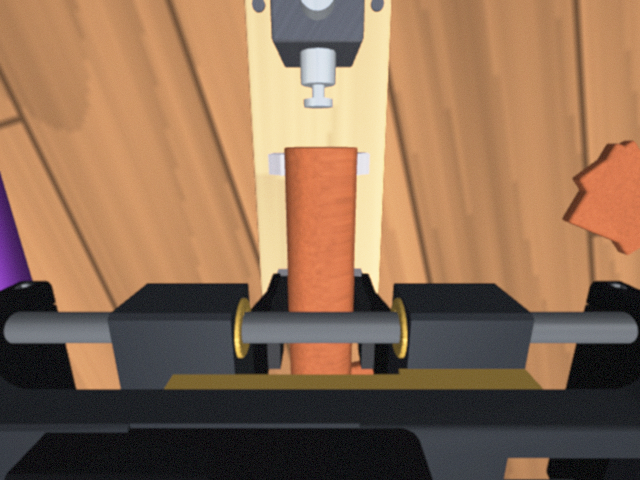

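```bash
python3 -m crank '[[[2,-0.3,0,-0.013,1],[0,0,15,0,1],[0,0,15,0,1],[0,0,7,0,1],[0,0,3,0,1],[0,0,0,0,1],[0,0,0,0,1],[0,0,0,0,1]]]'
python3 -m crank '[[[0,0,1,0,1],[0,0,1,0,1],[0,0,1,0,1],[0,0,0,0,1],[0,0,0,0,1]]]'
```

```text
time: 11.53
position: [0.5273, 0.1583, 0.0139]
tool_rot: [2.485, 1.921, 0.002]
ft_force: [1.4, 0.3, -3.6]
grip_width: 0.362
grip_force: 20.0
time: 11.95
position: [0.5265, 0.158, 0.0101]
tool_rot: [2.486, 1.921, -0.0]
ft_force: [-0.6, -0.2, -3.5]
grip_width: 0.36
grip_force: 20.0
```

```bash
for i in 1; do python3 -m crank '[[[0,0,1,0,1],[0,0,1,0,1],[0,0,0,0,1],[0,0,0,0,1]]]'; done
python3 -m crank '[[[0,0,1,0,1],[0,0,0,0,1],[0,0,0,0,1],[0,0,0,0,1]]]'
```

```text
time: 12.28
position: [0.5265, 0.1581, 0.008]
tool_rot: [-2.486, -1.921, 0.0]
ft_force: [-1.0, -0.8, -2.8]
grip_width: 0.36
grip_force: 20.0
time: 12.62
position: [0.5266, 0.1581, 0.0071]
tool_rot: [2.486, 1.921, -0.0]
ft_force: [-0.5, 0.5, -3.5]
grip_width: 0.359
grip_force: 20.0
```

```bash
python3 -m crank '[[[0,0,0.7,0,1],[0,0,0,0,1],[0,0,0,0,1],[0,0,0,0,1]]]'
python3 -m crank '[[[0,0,0.7,0,1],[0,0,0,0,1],[0,0,0,0,1],[0,0,0,0,1]]]'
```

```text
time: 12.95
position: [0.5267, 0.1581, 0.0065]
tool_rot: [2.486, 1.921, 0.0]
ft_force: [0.1, 0.8, -3.4]
grip_width: 0.367
grip_force: 20.0
time: 13.28
position: [0.5268, 0.1582, 0.0062]
tool_rot: [2.486, 1.921, 0.0]
ft_force: [-1.7, -0.9, 3.0]
grip_width: 0.362
grip_force: 20.0
```

Contact: the vertical force rose by about 6 N. I'll release briefly so the bar settles in the Vs, then re-grip to slide it.

```bash
python3 -m crank '[[[0,0,0,0,1],[0,0,0,0,1],[0,0,0,0,-0.1],[0,0,0,0,-0.1],[0,0,0,0,-0.1],[0,0,0,0,-0.1],[0,0,0,0,-0.1],[0,0,0,0,-0.1]]]'
python3 -m crank '[[[0,0,0,0,1],[0,0,0,0,1],[0,0,0,0,1],[0,0,0,0,1],[0,0,0,0,1],[0,0,0,0,1],[0,0,0,0,1]]]' 15
python3 - <<'E'
from h import *
s,d=cam("wrist");plan(s["position"]);cv2.imwrite("pics/w7.png",d["pixels"][0:300,160:480,::-1])
E
```

```text
time: 13.95
position: [0.5266, 0.1581, 0.0056]
tool_rot: [-2.486, -1.921, 0.0]
ft_force: [-0.4, 0.1, -0.3]
grip_width: 0.548
grip_force: 0.0
time: 14.53
position: [0.5268, 0.158, 0.0057]
tool_rot: [2.486, 1.921, 0.0]
ft_force: [0.9, -0.0, -0.8]
grip_width: 0.362
grip_force: 15.0
shift [0. 0. 0.] axes x [0.252 0.968 0.   ] z [ 3.e-04 -1.e-04 -1.e+00] tcp [0.5268 0.158  0.0057] q7 -0.83 F [ 0.51  0.07 -0.22] t 14.5833
```

View pics/w7.png

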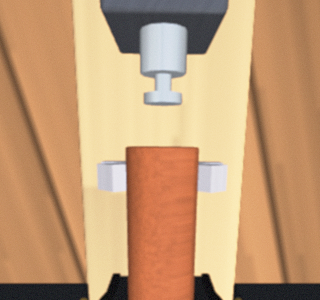

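The bar lies centred in the V (columns 127 to 198, V 97 to 227), with the plunger straight ahead at crop row 104 and the bar end at row 147, about 17 mm apart. I'll slide forward.

```bash
cat > f.py <<'E'
from h import *
v=[];
s=ctrl.get_state();M=R.from_rotvec(s["tool_rot"]).as_matrix();print("along",(s["ft_force"]@M).round(2),"tcp along",round(float((s["position"]-[.5268,.158,.0057])@M[:,0]*1e3),2),"t",s["time"],s["grip_force"])
E
python3 -m crank '[[[1.5,0,0,0,1],[1.5,0,0,0,1],[1.5,0,0,0,1],[1.5,0,0,0,1],[0,0,0,0,1]]]' | tail -0; python3 f.py
python3 -m crank '[[[1.5,0,0,0,1],[1.5,0,0,0,1],[1.5,0,0,0,1],[1.5,0,0,0,1],[0,0,0,0,1]]]' | tail -0; python3 f.py
python3 -m crank '[[[1,0,0,0,1],[1,0,0,0,1],[0,0,0,0,1],[0,0,0,0,1]]]' | tail -0; python3 f.py
```

```text
along [-4.86  0.13 -3.08] tcp along 4.09 t 15.0 14.997550249099731
along [-4.31  0.49 -1.77] tcp along 10.82 t 15.4167 14.999119341373444
along [-4.    1.57 -1.49] tcp along 13.47 t 15.75 15.000593215227127Exception ignored on flushing sys.stdout:
BrokenPipeError: [Errno 32] Broken pipe
Exception ignored on flushing sys.stdout:
BrokenPipeError: [Errno 32] Broken pipe
Exception ignored on flushing sys.stdout:
BrokenPipeError: [Errno 32] Broken pipe
```

```bash

python3 -m crank '[[[0.7,0,0,0,1],[0.7,0,0,0,1],[0.6,0,0,0,1],[0,0,0,0,1]]]' >/dev/null; python3 f.py
python3 -m crank '[[[0.5,0,0,0,1],[0.5,0,0,0,1],[0,0,0,0,1]]]' >/dev/null; python3 f.py
```

```text
along [-2.41  1.91  0.57] tcp along 16.67 t 16.0833 14.998069703578949
along [-2.    1.81 -0.19] tcp along 17.29 t 16.3333 14.995276629924774
```

```bash

python3 -m crank '[[[0.4,0,0,0,1],[0.4,0,0,0,1],[0,0,0,0,1]]]' >/dev/null; python3 f.py
```

```text
along [-5.01  3.07  0.03] tcp along 17.84 t 16.5833 14.993910491466522
```

```bash

python3 -m crank '[[[0.4,0,0,0,1],[0.4,0,0,0,1],[0,0,0,0,1]]]' >/dev/null; python3 f.py
```

```text
along [-2.64  3.33 -0.89] tcp along 18.68 t 16.8333 14.993214905261993
```

```bash

python3 -m crank '[[[0.4,0,0,0,1],[0.4,0,0,0,1],[0,0,0,0,1]]]' >/dev/null; python3 f.py
```

```text
along [-3.88  3.83 -0.43] tcp along 19.41 t 17.0833 14.992788881063461
```

```bash

python3 -m crank '[[[0.4,0.2,0,0,1],[0.2,0.1,0,0,1],[0,0,0,0,1],[0,0,0,0,1]]]' >/dev/null; python3 f.py
```

```text
along [-4.95  2.99 -2.25] tcp along 19.83 t 17.4167 14.993254244327545
```

```bash

python3 -m crank '[[[0.3,0,0,0,1],[0.3,0,0,0,1],[0,0,0,0,1],[0,0,0,0,1]]]' >/dev/null; python3 f.py
```

```text
along [-4.21  3.26 -0.66] tcp along 20.34 t 17.75 14.993924796581268
```

```bash

python3 -m crank '[[[0.3,0,0,0,1],[0.3,0,0,0,1],[0,0,0,0,1],[0,0,0,0,1]]]' >/dev/null; python3 f.py
```

```text
along [-4.27  3.1  -1.11] tcp along 20.93 t 18.0833 14.994164407253265
```

```bash

python3 - <<'E'
from h import *
s,d=cam("wrist");cv2.imwrite("pics/w8.png",cv2.resize(d["pixels"][60:210,230:410,::-1],None,fx=4,fy=4))
E
python3 f.py
```

```text
along [-4.33  2.34 -1.36] tcp along 20.95 t 18.1333 14.994114339351654
```

View pics/w8.png

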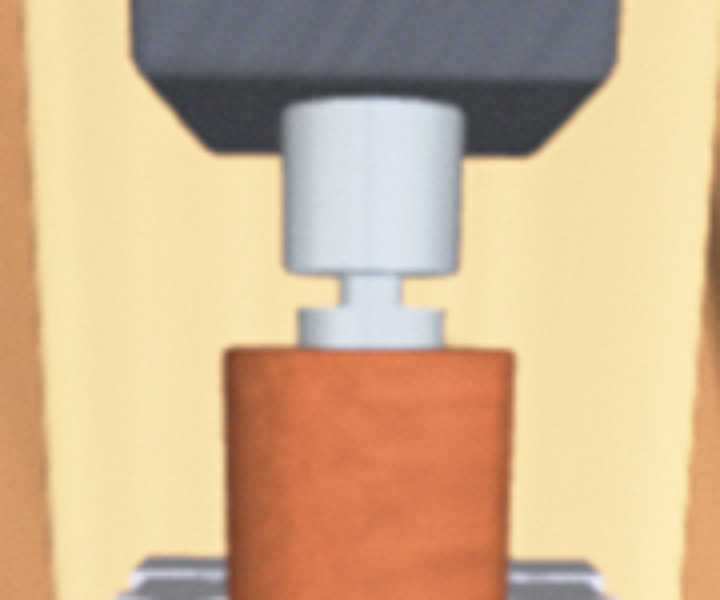

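The bar end (crop row 348) now meets the plunger disc, and the plunger stem gap has shrunk from about 7 to about 4 mm. It should bottom soon.

```bash

python3 -m crank '[[[0.3,0.1,0,0,1],[0.2,0.1,0,0,1],[0,0,0,0,1],[0,0,0,0,1]]]' >/dev/null; python3 f.py
```

```text
along [-4.36  2.52 -2.02] tcp along 21.27 t 18.4667 14.995698630809784
```

```bash

python3 -m crank '[[[0.2,0,0,0,1],[0.2,0,0,0,1],[0,0,0,0,1],[0,0,0,0,1]]]' >/dev/null; python3 f.py
```

```text
along [-6.02  2.45 -2.03] tcp along 21.31 t 18.8 14.995550215244293
```

```bash

python3 -m crank '[[[0.2,0,0,0,1],[0.2,0,0,0,1],[0,0,0,0,1],[0,0,0,0,1]]]' >/dev/null; python3 f.py
```

```text
along [-6.63  2.78 -2.57] tcp along 21.34 t 19.1333 14.995001703500748
```

```bash

python3 -m crank '[[[0.2,0,0,0,1],[0.2,0,0,0,1],[0,0,0,0,1],[0,0,0,0,1]]]' >/dev/null; python3 f.py
```

```text
along [-7.09  2.96 -3.47] tcp along 21.36 t 19.4667 14.99439150094986
```

The plunger has bottomed: position stalls at 21.3 mm while the force rises. I'll press a few newtons more and hold.

```bash

python3 -m crank '[[[0.3,0,0,0,1],[0.3,0,0,0,1],[0,0,0,0,1],[0,0,0,0,1]]]' >/dev/null; python3 f.py
```

```text
along [-7.08  2.11 -5.51] tcp along 21.4 t 19.8 14.993408024311066
```

```bash

python3 -m crank '[[[0.3,0,0,0,1],[0.3,0,0,0,1],[0,0,0,0,1],[0,0,0,0,1]]]' >/dev/null; python3 f.py
```

```text
along [-8.5   1.17 -5.45] tcp along 21.46 t 20.1333 14.992547035217285
```

```bash

python3 -m crank '[[[0.3,0,0,0,1],[0.3,0,0,0,1],[0,0,0,0,1],[0,0,0,0,1],[0,0,0,0,1],[0,0,0,0,1]]]' >/dev/null; python3 f.py
```

```text
along [-10.11   1.26  -5.9 ] tcp along 21.49 t 20.6333 14.991610050201416
```

```bash

python3 -m crank '[[[0,0,0,0,1],[0,0,0,0,1],[0,0,0,0,1],[0,0,0,0,1],[0,0,0,0,1],[0,0,0,0,1]]]' >/dev/null; python3 f.py
python3 -m crank '[[[-0.4,0,-0.3,0,1],[-0.4,0,0,0,1],[-0.4,0,0,0,1],[0,0,0,0,1],[0,0,0,0,1]]]' >/dev/null; python3 f.py
```

```text
along [-9.78  1.09 -5.79] tcp along 21.5 t 21.1333 14.991648942232132
along [-7.12  1.92 -1.29] tcp along 21.54 t 21.55 14.993947595357895
```

Now I'll open partway, then fully, and lift straight up.

```bash

python3 -m crank '[[[0,0,0,0,0.1],[0,0,0,0,0],[0,0,0,0,-0.3],[0,0,0,0,-0.5],[0,0,0,0,-0.5],[0,0,0,0,-0.5],[0,0,0,0,-0.5],[0,0,0,0,-0.5],[0,0,0,0,-0.5]]]' >/dev/null; python3 f.py
python3 -m crank '[[[0,0,-4,0,-0.5],[0,0,-10,0,-0.5],[0,0,-10,0,-0.5],[0,0,-20,0,-0.5],[0,0,-20,0,-0.5],[0,0,-20,0,-0.5],[0,0,0,0,-0.5],[0,0,0,0,-0.5]]]'
python3 - <<'E'
from h import *
s,d=cam("wrist");rel(s,d,(220,0,420,130),zax=.05-s["position"][2],rows=range(150,270,12),cols=(270,380))
cv2.imwrite("pics/w9.png",d["pixels"][20:260,220:420,::-1].repeat(2,0).repeat(2,1))
E
```

```text
along [ 1.02 -0.29 -0.18] tcp along 23.59 t 22.3 0.0
time: 22.97
position: [0.5343, 0.1811, 0.0922]
tool_rot: [2.484, 1.92, 0.005]
ft_force: [0.2, 0.3, -0.5]
grip_width: 0.747
grip_force: 0.0
V [305  44  30   7 147] [[132.2   0.2  39.3]] w 0.0187
V [305  60  31  36 841] [[114.8   0.5  39.3]] w 0.0197
V [306 113  28  17 466] [[88.6  0.2 39.3]] w 0.0184
bar 150 303 307 [[70.4 -9.7 42.2]] w 0.0034
bar 162 298 341 [[62.5  0.2 42.2]] w 0.0303
bar 174 298 340 [[54.3 -0.2 42.2]] w 0.0298
bar 186 298 340 [[46.  -0.2 42.2]] w 0.0301
bar 198 298 339 [[37.6 -0.5 42.2]] w 0.0297
bar 210 298 339 [[29.  -0.6 42.2]] w 0.03
bar 222 298 339 [[20.2 -0.6 42.2]] w 0.0303
bar 234 298 339 [[11.2 -0.6 42.2]] w 0.0306
bar 246 299 338 [[ 2.1 -0.6 42.2]] w 0.0295
bar 258 299 338 [[-7.2 -0.6 42.1]] w 0.0298
```

View pics/w9.png

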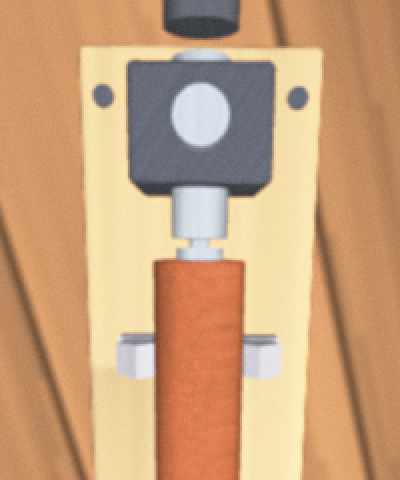

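The bar lies centred in both Vs, clear of the fingers. Its end (crop row 262) touches the pressed-in plunger disc. Handing in.

```bash
python3 -c "
from bench import job
print(job.close_job())"
```

```text
the job is handed in; nothing more can be done
None
```

The footed bar lies released in both Vs with its plain end on the pressed-in stop plunger, after an estimated 6 N or more was held on the bottomed stop, and the job was handed in at about 23 s; no verdict was returned.

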